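# Turn a heat-spreader plate over with a lifter and close the jig's cover

## Task

The heat-spreader plate on the black test jig lies with its raised pad underneath. Take the lifter from its wooden rest, feel its blade lightly down onto the board without pressing hard, slide it under the plate's edge on the side away from the cover's hinge, and lever the plate over towards the hinge so that it lies flat on the jig, pad up, where the cover will come down over it - the gripper and arm must never touch the plate. Then lay the lifter back on its rest, fold the clear cover down level over the plate, and leave the other things on the bench where they are.

Things in the scene. Friction and masses are not known exactly. Their poses are not given: they have to be found in the camera images.
- jig: black board fixed on the bench, 210 mm (its x) by 300 mm (its y). Origin on the bench; top face 20 mm above the bench, spanning x = +-105 and y = -155 to +145 mm. The plate starts towards its -y side and is turned over towards +y. Two 18 mm square hinge posts stand at x = +-90, y = +129 mm, up to 64 mm above the bench; nothing else is on it
- hinge (a point): middle of the cover's hinge line, which runs along the jig's x at y = +129 mm, 60 mm above the bench
- cover (a joint): angle of the clear cover about its hinge (rad): 0 = folded down level over the board (a stop), 1.57 = upright. It starts beyond upright, leaning outwards to the jig's +y (1.7 to 2.0), and turns back over upright and down towards the jig's -y. The hinge is stiff: the cover stays where it is left and takes 1 to 4 N at its free edge to move
- cover_edge (a point): middle of the cover's free edge, 165 mm from the hinge. The cover is a framed clear panel 158 mm along the hinge, 4 mm thick (frame up to 10 mm); folded level it hangs 35 to 38 mm above the board, over jig y = -36 to +129 mm and x = -79 to +79 mm
- plate: plain metal plate, about 90 g: flange 90 mm (x) by 64 mm (y), 4 mm thick, with a centred pad 50 x 36 mm, 3 mm thick, on one face. Origin at the centre of the pad's outer face; z points from pad to flange. It starts pad down (z up), so the flange overhangs by 14 mm along its long edges (20 mm at the ends) with a 3 mm gap beneath. Turned over, z points down and the origin is 7 mm above the board
- lifter: cranked lifter, 110 g: black handle 120 x 16 x 16 mm, origin at the handle's centre, x along it towards the blade. A steel blade 60 mm long, 40 mm wide, 2 mm thick starts at the handle's front end and rises from the handle's line at 40 degrees towards +z. On the rest the handle is level, its centre 38 mm above the bench; held with the blade flat, the handle slopes up backwards at 40 degrees
- lifter_tip (a point): middle of the blade's front edge, at (108, 0, 31.6) mm in the lifter's frame
- lifter_heel (a point): middle of the blade's rear edge, at (62, 0, -7) mm in the lifter's frame
- rest: wooden rest, fixed: base 130 x 50 x 6 mm, x along the handle towards the blade; origin on the bench. Two 10 mm thick forks at x = +-48 mm carry the handle's underside 30 mm above the bench between cheeks 22 mm apart that rise to 42 mm; between the forks 86 mm are free for the fingers
- spare_plate: a second, identical heat-spreader plate lying pad up on the bench; not part of the job. Origin at the centre of its underside
- capacitor: upright grey can, 36 mm across, 50 mm tall, bystander; origin at the centre of its foot
- contactor: grey block 60 x 45 x 70 mm, bystander; origin at the centre of its foot
- tape: cardboard-brown tape roll lying flat, 90 mm across, 48 mm tall, bystander; origin at the centre of its underside
- screwdriver: screwdriver lying on the bench, bystander; origin under its middle
- terminal_strip: white terminal strip 22 x 90 x 22 mm, bystander; origin at the centre of its underside
- toroid: green ring-core 70 mm across, 28 mm tall, bystander; origin at the centre of its underside

How it is judged:
By the outcome, as a careful person would: the job done as asked, in the order asked, and still so for the second after the job is handed in, with the robot touching nothing.
It also fails if it takes over 72 s, if anything falls off the work surface, if the arm or the gripper's body presses on something with over 40 N, if the wrist force passes 120 N, or if a joint passes its speed limit or range.

## Robot

A 7-joint arm with a two-finger parallel gripper is mounted at the origin on the work surface. World frame = base frame: x ahead of the robot, y to its left, z up, the work surface at z = 0. Lengths are in m, angles in rad, forces in N, time in s.
With the tool pointing down it reaches from about 0.425 to 0.875 m from the base axis. Payload 4.7 kg.
Tool frame: the origin (TCP) lies at the very end of the fingers, on their centre line; the grasp point (between the pads) lies 19 mm behind it; z points along the fingers, y is the line along which they close (so a half turn about z gives the same grasp; the last joint's range is limited). The gripper opens to 87 mm and grips with 3 to 60 N. Pads are 19 mm wide; open, the fingers measure 117 mm over their backs; the gripper's body (75 mm by 190 mm) begins 51 mm behind the grasp point.
Start: joints at [1.129, 0.321, -0.07, 1.45, 0.023, 1.371, -0.057], TCP at [0.286, -0.584, 0.223] pointing down, gripper open.
Joint ranges: [-2.86, 2.86], [-0.3, 2.09], [-1.38, 1.24], [0.06, 2.45], [-1.56, 4.7], [0.09, 2.05], [-2.69, 2.69]. Speed limits (rad/s): [2.57, 2.57, 3.14, 3.14, 3.14, 3.14, 3.14].

## Interface

Orientations are given as a rotation vector (axis times angle).
In Python, from bench import get_state, get_image, get_calibration, close_job gives the robot as it stands.
- The arm moves only by the shell command python3 -m crank 'ROWS' [FORCE]. ROWS is JSON, a list of rows, each a list of 5 numbers: the opening, from 0 (shut) to 1 (fully open), then the shift along the world's x, y, z in units of 0.2 m (1.0 is 0.2 m), then the turn about the world's z in units of 2 pi rad (1.0 is 2 pi rad). A call has 1 to 5 rows; each row is the pose to reach, as a shift and turn from the pose commanded when the call began, turning the shorter way round; what a row does not reach only later rows make up. A row lasts 1/8 s, in which the tool goes at most 62.5 mm and 10.7 degrees, less where a joint would pass 70% of its speed; a pose out of reach is approached as far as the arm can. A call with a number of a shift or a turn outside -1 to 1 is refused whole. A call with a gripper value outside its range is refused whole. The fingers move at their own pace and stop on an object; FORCE is the grip in N (left out, the last holds). Time passes only in rows, so rows that repeat a pose let the fingers close. It gives the time, the measured TCP pose, the force, the opening and the grip force at its end, in the units of the state.
- get_state(): the state, without advancing time (a new reading comes with each control period).
- get_image(name): name is "scene" or "side" or "wrist"; returns the picture (480x640x3 uint8, red, green, blue); there is no depth.
- get_calibration(name): a dict with "fovy" (degrees; the focal length in pixels is half the picture's height over the tangent of half this angle, whatever the lens; pixels are square), "cx", "cy" (the principal point, pixels), "k1" (the pictures are not rectified: a ray, as slopes to the right and down, at radius r is drawn at 1 + k1 r^2 times it, then the intrinsics apply), "R" (3x3) and "t" (3): a world point X has camera coordinates R X + t. Camera axes: x right, y down, z forward; pixel columns grow to the right and rows downward; lengths in m; the calibration is good to about 2 mm. A picture is of the moment at which its call begins: read the wrist's pose just before it. get_calibration takes no time and is no camera call; for the wrist camera it gives the pose at the moment of the call.
- close_job(): hands the job in; it is judged then, once.
The state is a dict: "time": time; "joint_positions": joint angles; "qd": joint speeds; "joint_torque": joint torques, N m; "position": TCP position; "tool_rot": TCP orientation; "ft_force": force on the tool from outside, world axes, zero at the start; "torque": the same for the moment, N m; "grip_width": opening from 0.0 (shut) to 1.0 (fully open); "grip_force": force on a finger pad.
Only numpy, scipy, OpenCV 4.12 (cv2) and the standard library are available. Lean on these libraries where they do the work, as an engineer would, in place of code of your own. Each camera call takes 0.05 s, during which the arm holds its last target. There are 200 camera calls.

## Working session

There is one attempt and no reset: what is moved stays moved. The work goes in short steps, Python scripts to look and compute and a shell command to move; the robot and the scene stay as the last step left them, time stands still between calls to the robot, and variables do not carry over. Pictures are saved under pics/ and viewed, at most 10 in all, crops included, and the job is handed in when it is done.

```bash
ls; mkdir -p pics; python3 - <<'E'
from bench import *
import cv2,numpy as np
s=get_state();print(s['time'],s['position'],s['tool_rot'],s['grip_width'])
ims=[]
for n in ("scene","side"):
    im=get_image(n);cv2.imwrite(f"pics/{n}0.png",im[:,:,::-1]);c=get_calibration(n)
    R=np.array(c['R']);print(n,c['fovy'],c['cx'],c['cy'],c['k1'],(-R.T@np.array(c['t'])).round(3),R[2].round(2))
E
```

```text
pics
0.0 [ 0.2858094  -0.58318603  0.22145051] [-3.05858647e+00 -7.09348809e-01  8.13817085e-04] 0.9990078651608344
scene 57.66442013915401 323.5627642122884 239.05601637698896 -0.05246653208713134 [ 1.127 -0.234  0.878] [-0.52  0.21 -0.83]
side 51.23325353641496 318.25061343992706 236.15381865791906 -0.001961928509958444 [0.076 0.788 0.97 ] [ 0.41 -0.62 -0.67]
```

View pics/scene0.png

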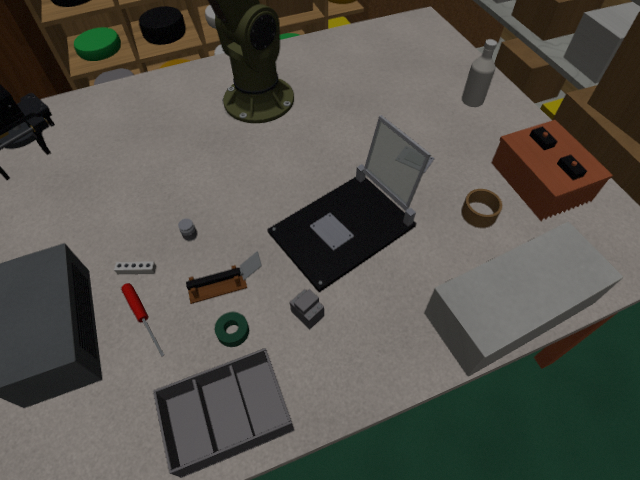

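View pics/side0.png

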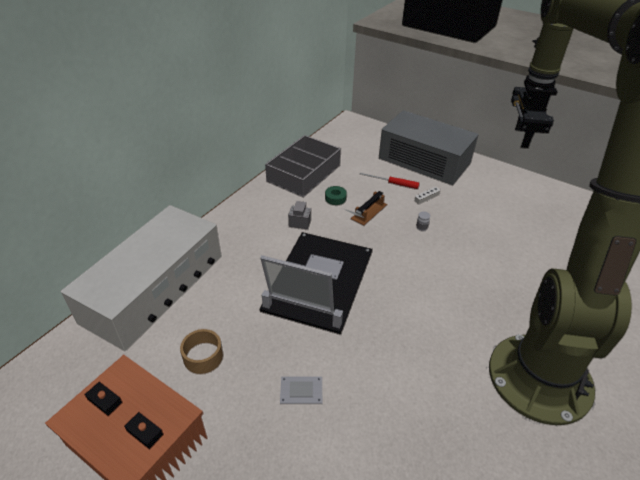

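The scene view shows the jig corners at about (269,230), (363,178), (415,224) and (319,287), with the plate at (331,231) and the cover raised at right. The lifter handle runs from about (190,282) to (241,270) with the blade at (250,265). The capacitor is at (187,229), the contactor at (308,306) and the toroid at (232,329). The side view shows the same layout, with the spare plate at (301,390).

```bash
cat > h.py <<'E'
from bench import *
import cv2,numpy as np
def K(c):
    f=240/np.tan(np.radians(c['fovy'])/2);return np.array([[f,0,c['cx']],[0,f,c['cy']],[0,0,1.]]),np.array([c['k1'],0,0,0,0])
def rays(c,px):
    k,d=K(c);p=cv2.undistortPoints(np.float64(px).reshape(-1,1,2),k,d)[:,0]
    R=np.array(c['R']);o=-R.T@np.array(c['t']);return o,np.c_[p,np.ones(len(p))]@R
def onz(c,px,z):
    o,v=rays(c,px);return o+v*((z-o[2])/v[:,2])[:,None]
def proj(c,X):
    k,d=K(c);R=np.array(c['R']);return cv2.projectPoints(np.float64(X).reshape(-1,1,3),cv2.Rodrigues(R)[0],np.array(c['t']),k,d)[0][:,0]
E
python3 - <<'E'
from h import *
np.set_printoptions(precision=4,suppress=True)
im=cv2.imread('pics/scene0.png');c=get_calibration('scene')
hsv=cv2.cvtColor(im,cv2.COLOR_BGR2HSV);v=hsv[...,2]
def quad(m,roi):
    z=np.zeros_like(m);x0,y0,x1,y1=roi;z[y0:y1,x0:x1]=m[y0:y1,x0:x1]
    cs=max(cv2.findContours(z,0,2)[0],key=cv2.contourArea);print(cv2.contourArea(cs))
    return cv2.boxPoints(cv2.minAreaRect(cs)),cv2.approxPolyDP(cs,6,True)[:,0]
dark=((v<60)*255).astype('uint8')
_,q=quad(dark,(255,165,430,300));print('jig px',q.tolist());print(onz(c,q,.02))
pl=((v>90)*255).astype('uint8')
_,q=quad(pl,(300,205,365,255));print('plate',q.tolist());print(onz(c,q,.027))
b,q=quad(dark,(180,255,246,290));print('handle',b.tolist());print(onz(c,b,.046))
E
python3 - <<'E'
import cv2
a=cv2.imread('pics/scene0.png');b=cv2.imread('pics/side0.png')
a=cv2.resize(a[160:310,175:440],None,fx=3,fy=3,interpolation=2)[:,:795]
cv2.imwrite('pics/crop1.png',a)
E
```

```text
8850.0
jig px [[363, 170], [268, 229], [318, 291], [415, 225], [414, 214]]
[[ 0.4181  0.1635  0.02  ]
 [ 0.5059 -0.1314  0.02  ]
 [ 0.708  -0.0817  0.02  ]
 [ 0.6311  0.2034  0.02  ]
 [ 0.6005  0.2176  0.02  ]]
700.5
plate [[328, 214], [311, 226], [334, 248], [352, 235]]
[[ 0.5242  0.0183  0.027 ]
 [ 0.5422 -0.0335  0.027 ]
 [ 0.6215 -0.0069  0.027 ]
 [ 0.6039  0.047   0.027 ]]
475.0
handle [[185.0311279296875, 280.9447937011719], [239.68191528320312, 265.6934509277344], [244.81790161132812, 284.0973815917969], [190.1671142578125, 299.3487243652344]]
[[ 0.588  -0.346   0.046 ]
 [ 0.5962 -0.2241  0.046 ]
 [ 0.6451 -0.2267  0.046 ]
 [ 0.6364 -0.3453  0.046 ]]
```

View pics/crop1.png

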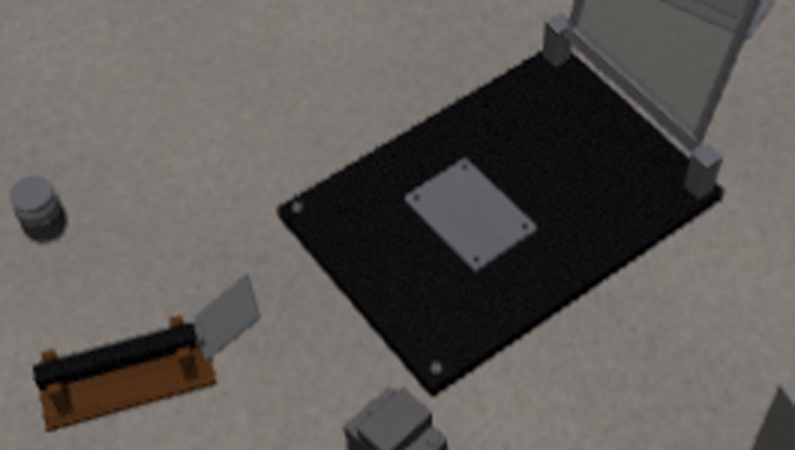

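The crop (3x, offset 175,160) shows the handle's top centreline running from (40,372) to (191,334), with the blade at (228,312). The jig corners are at (280,208), (433,388) and (722,190). The plate corners are at (464,157), (405,197), (475,271) and (537,228).

```bash
python3 - <<'E'
from h import *
np.set_printoptions(precision=4,suppress=True)
c=get_calibration('scene')
f=lambda p,z:onz(c,np.array(p)/3+[175,160],z)
j=f([[280,208],[433,388],[722,190]],.02);print('jig',j,np.degrees(np.arctan2(*(j[1]-j[0])[1::-1])),np.degrees(np.arctan2(*(j[2]-j[1])[1::-1]))-90)
p=f([[464,157],[405,197],[475,271],[537,228]],.027);print('plate',p.mean(0),p)
for a,b in((0,3),(1,2)):print(np.degrees(np.arctan2(*(p[b]-p[a])[1::-1])))
h=f([[40,372],[191,334]],.046);print('handle',h,h.mean(0),np.degrees(np.arctan2(*(h[1]-h[0])[1::-1])))
s=get_state();print(cv2.Rodrigues(s['tool_rot'])[0])
w=get_calibration('wrist');R=np.array(w['R']);print(R,-R.T@w['t'])
E
```

```text
jig [[ 0.5072 -0.131   0.02  ]
 [ 0.7053 -0.0775  0.02  ]
 [ 0.6273  0.2074  0.02  ]] 15.11124579815745 15.316181981844053
plate [0.5741 0.007  0.027 ] [[ 0.521   0.0241  0.027 ]
 [ 0.5403 -0.0354  0.027 ]
 [ 0.6269 -0.0109  0.027 ]
 [ 0.6084  0.0502  0.027 ]]
16.60289775117065
15.795198316202217
handle [[ 0.5983 -0.3409  0.046 ]
 [ 0.6093 -0.2303  0.046 ]] [ 0.6038 -0.2856  0.046 ] 84.31943415906674
[[ 0.8979  0.4401 -0.0008]
 [ 0.4401 -0.8979  0.0015]
 [-0.0001 -0.0017 -1.    ]]
[[ 0.4405 -0.8977 -0.0016]
 [-0.8687 -0.4267  0.2516]
 [-0.2265 -0.1095 -0.9678]] [ 0.3477 -0.5516  0.3838]
```

```bash
python3 -m crank '[[0.5,1.0,0.8,0,0.14],[0.5,1.0,0.8,0,0.14],[0.5,1.0,0.8,0,0.14],[0.5,1.0,0.8,0,0.14],[0.5,1.0,0.8,0,0.14]]' 20 && python3 -m crank '[[0.5,0.575,0.535,-0.25,0.022],[0.5,0.575,0.535,-0.25,0.022],[0.5,0.575,0.535,-0.25,0.022],[0.5,0.575,0.535,-0.25,0.022]]'
python3 - <<'E'
from h import *
np.set_printoptions(precision=4,suppress=True)
s=get_state();c=get_calibration('wrist');im=get_image('wrist');cv2.imwrite('pics/w1.png',im[:,:,::-1])
print(s['time'],s['position'],cv2.Rodrigues(s['tool_rot'])[0][:,0],s['joint_positions'],s['ft_force'])
import pickle;pickle.dump(c,open('w1.pkl','wb'))
E
```

```text
time: 0.72
position: [0.4915, -0.4171, 0.2221]
tool_rot: [-2.451, -1.963, -0.006]
ft_force: [-0.4, -0.4, -0.8]
grip_width: 0.543
grip_force: 0.0
time: 1.23
position: [0.603, -0.3112, 0.1704]
tool_rot: [-2.316, -2.117, -0.003]
ft_force: [-0.3, -0.1, 0.1]
grip_width: 0.501
grip_force: 0.0
1.225 [ 0.603  -0.3112  0.1704] [0.0896 0.996  0.0042] [ 0.7232  0.4376 -0.3851  1.4262  0.1618  1.3126  0.2394] [-0.2745 -0.12    0.0739]
```

View pics/w1.png

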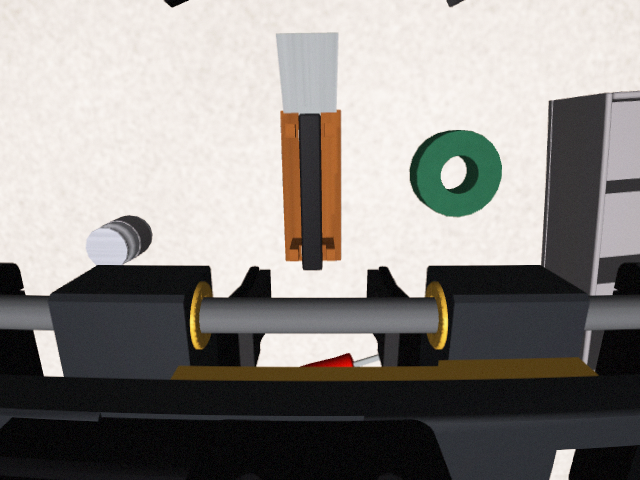

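The wrist view shows the lifter's handle from front (310.5,114) to rear (312.5,269), with the blade ahead of it at (308,70). The fingers straddle the same line, and the capacitor (115,245) and toroid (455,172) are well clear.

```bash
python3 - <<'E'
from h import *
import pickle
c=pickle.load(open('w1.pkl','rb'));s=get_state()
p=onz(c,[[310.5,114],[312.5,268]],.046);m=p.mean(0);d=p[0]-p[1];L=np.linalg.norm(d);d/=L
print(p,m,L,np.degrees(np.arctan2(d[1],d[0])))
R=cv2.Rodrigues(s['tool_rot'])[0];print('tool x',np.degrees(np.arctan2(R[1,0],R[0,0])))
g=m-.03*d;print(g,(g-s['position'])/.2)
E
```

```text
[[ 0.60480851 -0.22633711  0.046     ]
 [ 0.59538444 -0.34287049  0.046     ]] [ 0.60009647 -0.2846038   0.046     ] 0.11691382441677667 85.37654558117865
tool x 84.63899602430942
[ 0.59767827 -0.31450618  0.046     ] [-1.94298202e-02  2.56091978e-04 -6.26138488e-01]
```

```bash
python3 -m crank '[[0.5,-0.015,0.008,-0.35,0.002],[0.5,-0.015,0.008,-0.35,0.002],[0.5,-0.015,0.008,-0.35,0.002]]'
```

```text
time: 1.65
position: [0.5975, -0.3165, 0.1032]
tool_rot: [2.316, 2.123, -0.001]
ft_force: [-0.5, -0.8, 1.0]
grip_width: 0.497
grip_force: 0.0
```

```bash
python3 -m crank '[[0.5,0,0.01,-0.25,0],[0.5,0,0.01,-0.40,0],[0.5,0,0.01,-0.415,0],[0.5,0,0.01,-0.415,0]]' && python3 -m crank '[[0,0,0,0,0],[0,0,0,0,0],[0,0,0,0,0],[0,0,0,0,0],[0,0,0,0,0]]' 30
```

```text
time: 2.15
position: [0.5997, -0.3142, 0.0223]
tool_rot: [2.311, 2.122, 0.002]
ft_force: [0.5, 0.5, 1.2]
grip_width: 0.495
grip_force: 0.0
time: 2.78
position: [0.5982, -0.3131, 0.02]
tool_rot: [2.313, 2.126, -0.0]
ft_force: [-1.4, 0.2, 3.0]
grip_width: 0.181
grip_force: 29.9
```

```bash
python3 -m crank '[[0,0,0,0.15,0],[0,0,0,0.35,0],[0,0,0,0.55,0],[0,0,0,0.55,0]]' && python3 -m crank '[[0,0.115,0.755,0,0.055],[0,0.115,0.755,0,0.055],[0,0.115,0.755,0,0.055],[0,0.115,0.755,0,0.055]]' && python3 -m crank '[[0,0,0,-0.2,0],[0,0,0,-0.3,0],[0,0,0,-0.3,0]]'
python3 - <<'E'
from h import *
s=get_state();c=get_calibration('wrist');im=get_image('wrist');cv2.imwrite('pics/w2.png',im[:,:,::-1])
print(s['position'],s['ft_force'],s['torque'])
import pickle;pickle.dump(c,open('w2.pkl','wb'))
E
```

```text
time: 3.28
position: [0.6005, -0.3139, 0.1335]
tool_rot: [2.308, 2.121, 0.004]
ft_force: [0.7, 0.6, -1.3]
grip_width: 0.176
grip_force: 29.9
time: 3.78
position: [0.6209, -0.1577, 0.1282]
tool_rot: [-1.904, -2.495, -0.001]
ft_force: [-0.1, -1.0, -1.5]
grip_width: 0.178
grip_force: 29.9
time: 4.15
position: [0.6189, -0.1631, 0.0669]
tool_rot: [-1.913, -2.486, 0.003]
ft_force: [-0.5, 0.3, -0.7]
grip_width: 0.178
grip_force: 29.9
[ 0.6189388  -0.16310609  0.06688482] [-0.47187089  0.28573821 -0.66499375] [-0.00219853 -0.10756922  0.01362486]
```

View pics/w2.png

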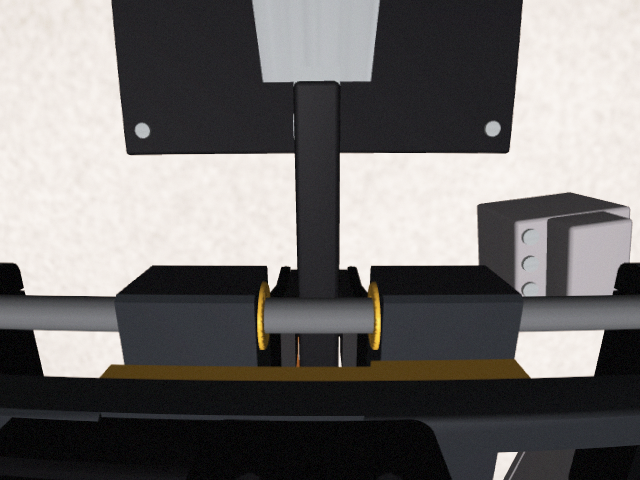

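The wrist view shows the handle level and centred on the jig: its line is at column 318, and the jig's near corners are at (128,154) and (510,152). Next I loosen the grip in steps so the blade sags onto the board.

```bash
cat > st.py <<'E'
from bench import get_state
s=get_state();print('   T',s['torque'].round(3),'F',s['ft_force'].round(2),'z',s['position'][2].round(4))
E
python3 -m crank '[[0,0,0,0.015,0],[0,0,0,0.015,0]]' 15 |tail -1; python3 st.py
python3 -m crank '[[0,0,0,0,0]]' 10|tail -1; python3 st.py
python3 -m crank '[[0,0,0,0,0]]' 7|tail -1; python3 st.py
python3 -m crank '[[0,0,0,0,0]]' 5|tail -1; python3 st.py
python3 - <<'E'
from h import *
c=get_calibration('wrist');im=get_image('wrist');cv2.imwrite('pics/w3.png',im[:,:,::-1])
p=onz(get_calibration('wrist'),[[128,154],[510,152]],.02);print(p)
a=cv2.absdiff(im[:,:,::-1],cv2.imread('pics/w2.png'));print('diff',a[:260,240:390].mean(),a[:140,120:240].mean())
E
```

```text
grip_force: 14.9
   T [ 0.007 -0.114 -0.012] F [ 0.4   0.23 -1.14] z 0.0744
grip_force: 10.0
   T [-0.019 -0.083 -0.02 ] F [ 0.75 -0.45 -1.41] z 0.0736
grip_force: 7.0
   T [-0.065 -0.126  0.033] F [-0.8   0.82 -1.26] z 0.0729
grip_force: 5.0
   T [-0.027 -0.127 -0.013] F [ 0.11 -0.31 -1.41] z 0.0726
[[ 0.5035132  -0.13154511  0.02      ]
 [ 0.70936307 -0.07531405  0.02      ]]
diff 10.28680341880342 2.826388888888889
```

```bash
cat > lf.py <<'E'
import sys
from h import *
im=get_image('wrist')[:,:,::-1];cv2.imwrite(sys.argv[1],im)
g=cv2.cvtColor(im,cv2.COLOR_BGR2GRAY)
print('   col318',g[0:300:12,318].tolist());print('   row40',g[40,200:440:12].tolist())
E
python3 -m crank '[[0,0,0,0,0]]' 4|tail -1; python3 st.py; python3 lf.py pics/w4.png
python3 -m crank '[[0,0,0,0,0]]' 3|tail -1; python3 st.py; python3 lf.py pics/w5.png
python3 -m crank '[[0,0,0,0,0],[0,0,0,0,0]]' 3|tail -1; python3 st.py; python3 lf.py pics/w6.png
```

```text
grip_force: 4.0
   T [ 0.036 -0.102 -0.027] F [-0.91 -0.32 -0.28] z 0.0725
   col318 [35, 33, 36, 189, 190, 186, 187, 188, 188, 191, 187, 143, 28, 22, 24, 27, 23, 24, 25, 22, 26, 25, 21, 24, 29]
   row40 [39, 33, 37, 34, 41, 35, 32, 187, 187, 186, 185, 188, 185, 190, 32, 28, 33, 32, 32, 29]
grip_force: 3.0
   T [ 0.016 -0.102  0.007] F [-0.72 -0.2  -1.04] z 0.0725
   col318 [33, 31, 39, 187, 187, 190, 189, 187, 189, 185, 189, 145, 23, 20, 24, 24, 24, 25, 27, 27, 26, 19, 27, 24, 28]
   row40 [36, 37, 40, 34, 36, 34, 35, 186, 187, 186, 187, 187, 184, 190, 32, 33, 33, 33, 36, 34]
grip_force: 3.0
   T [ 0.034 -0.065  0.014] F [-0.08 -0.12 -0.7 ] z 0.0726
   col318 [36, 33, 33, 190, 189, 187, 188, 189, 189, 189, 189, 145, 20, 23, 24, 24, 31, 20, 24, 28, 28, 22, 23, 22, 26]
   row40 [37, 37, 37, 37, 40, 37, 37, 186, 187, 192, 186, 187, 187, 188, 35, 36, 32, 31, 32, 29]
```

View pics/w6.png

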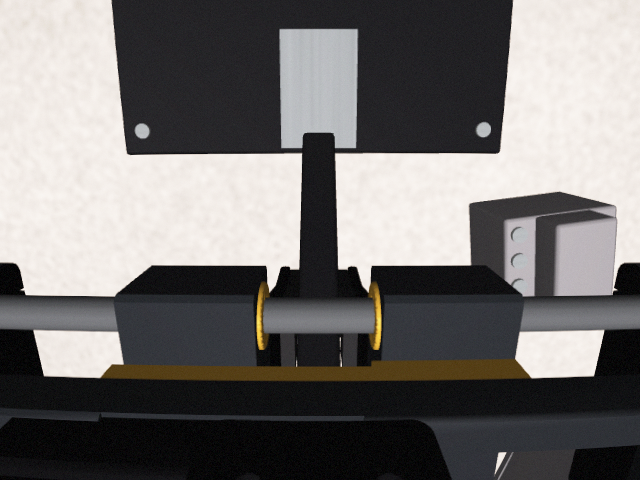

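```bash
python3 - <<'E'
from h import *
c=get_calibration('wrist');s=get_state()
g=cv2.imread('pics/w6.png',0);col=g[:200,318].astype(int);d=np.diff(col);r0=int(np.argmax(d));r1=int(np.argmin(d));print(r0,r1)
m=(g>150).astype('uint8');
for r in (r0+4,r1-8):
    x=np.where(g[r,200:440]>150)[0]+200;print(r,x.min(),x.max())
# predicted tip for grip pose, pitch th
T=s['position'];a=np.radians(105.2);f=np.array([np.cos(a),np.sin(a),0]);G=T+[0,0,.019]
for th in (30,35,40,42,45,50):
    t=np.radians(th);out=[]
    for X,Z in ((.138,.0316),(.092,-.007)):
        out.append(G+f*(X*np.cos(t)+Z*np.sin(t))+[0,0,-X*np.sin(t)+Z*np.cos(t)])
    print(th,proj(c,np.array(out)).round(0).tolist(),[o[2].round(4) for o in out])
print(s['position'])
q=np.array([.5657,.0461,0]);print(proj(c,[q+f*-.071+[0,0,.027]]),)
E
```

```text
28 132
32 280 356
124 281 355
30 [[315.0, -19.0], [316.0, 121.0]] [np.float64(0.05), np.float64(0.0395)]
35 [[316.0, 0.0], [316.0, 131.0]] [np.float64(0.0383), np.float64(0.0331)]
40 [[316.0, 19.0], [316.0, 142.0]] [np.float64(0.0271), np.float64(0.0271)]
42 [[316.0, 26.0], [317.0, 146.0]] [np.float64(0.0227), np.float64(0.0248)]
45 [[316.0, 37.0], [317.0, 152.0]] [np.float64(0.0164), np.float64(0.0216)]
50 [[316.0, 55.0], [317.0, 163.0]] [np.float64(0.0062), np.float64(0.0166)]
[ 0.62110108 -0.1620676   0.07259322]
[[317.99541557 -20.88304282]]
```

The wrist view shows the blade now pitched to about 43°, its tip on the board at (318,28) and its rear at row 132. I'll lower it a little so it lies flatter, lock the grip, and slide forward.

```bash
python3 -m crank '[[0,0,0,-0.005,0],[0,0,0,-0.01,0],[0,0,0,-0.015,0],[0,0,0,-0.015,0]]' 3|tail -4; python3 st.py; 
python3 -m crank '[[0,0,0,0,0],[0,0,0,0,0],[0,0,0,0,0]]' 60|tail -1; python3 st.py;  python3 lf.py pics/w7.png
python3 -m crank '[[0,-0.013,0.048,0,0],[0,-0.021,0.077,0,0],[0,-0.026,0.096,0,0],[0,-0.026,0.096,0,0]]'; python3 st.py
```

```text
tool_rot: [-1.913, -2.492, -0.0]
ft_force: [-0.1, -0.7, 0.2]
grip_width: 0.184
grip_force: 3.0
   T [-0.037 -0.143 -0.034] F [-0.1  -0.65  0.19] z 0.0695
grip_force: 60.0
   T [-0.005 -0.14  -0.052] F [ 0.55  0.37 -0.55] z 0.0695
   col318 [33, 31, 153, 189, 187, 188, 188, 187, 188, 187, 189, 24, 26, 23, 24, 24, 26, 25, 29, 26, 24, 27, 24, 20, 27]
   row40 [35, 36, 35, 36, 38, 32, 34, 186, 189, 187, 184, 186, 187, 189, 33, 35, 30, 31, 29, 34]
time: 6.95
position: [0.6158, -0.1422, 0.0696]
tool_rot: [-1.912, -2.493, -0.0]
ft_force: [0.2, 0.4, -0.2]
grip_width: 0.174
grip_force: 60.0
   T [-0.009 -0.078  0.045] F [ 0.2   0.44 -0.2 ] z 0.0696
```

```bash
python3 -m crank '[[0,-0.005,0.019,0,0],[0,-0.010,0.037,0,0],[0,-0.010,0.037,0,0]]'; python3 st.py
python3 - <<'E'
from h import *
im=get_image('wrist')[:,:,::-1];cv2.imwrite('pics/w8.png',im)
s=get_image('side')[:,:,::-1];cv2.imwrite('pics/s8.png',s)
a=cv2.resize(s[225:345,250:390],(700,600),interpolation=2)[:400];b=cv2.resize(im[0:100],(700,110))
cv2.imwrite('pics/m8.png',np.vstack([a,b]))
E
```

```text
time: 7.32
position: [0.6138, -0.1349, 0.0696]
tool_rot: [-1.913, -2.492, -0.0]
ft_force: [0.4, 0.2, -0.4]
grip_width: 0.183
grip_force: 60.0
   T [-0.017 -0.065 -0.056] F [ 0.39  0.16 -0.39] z 0.0696
```

View pics/m8.png

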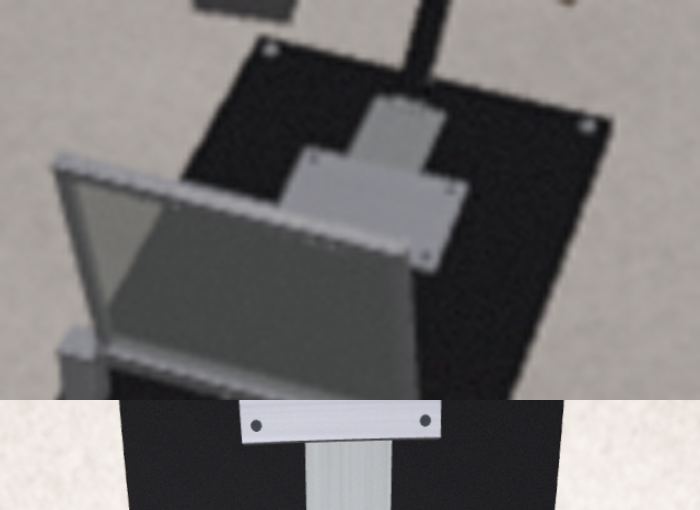

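The side crop shows the blade flat behind the plate and passing beneath its near edge. The wrist strip shows the plate's edge overlapping the blade at about row 37. The blade centre is about 4 mm off the plate's centre.

```bash
python3 - <<'E'
from h import *
s=get_state();c=get_calibration('wrist');O=np.array([.5657,.0461,0]);a=np.radians(105.2);f=np.array([np.cos(a),np.sin(a),0]);ex=np.array([f[1],-f[0],0])
g7=cv2.imread('pics/w7.png',0)[:60,318].astype(int);print('tip row w7',np.argmax(np.diff(g7)))
g=cv2.imread('pics/w8.png',0).astype(int)
for x in (230,260,300,375,390):print(x,g[25:48,x].tolist())
for r in (32,34,36,38,40):
    p=onz(c,[[320,r]],.024)[0]-O;print(r,p@f,p@ex)
T=s['position'];G=T+[0,0,.019]
for th in (40,41,42,43):
    t=np.radians(th);p=G+f*(.138*np.cos(t)+.0316*np.sin(t))+[0,0,-.138*np.sin(t)+.0316*np.cos(t)]
    print(th,(p-O)@f,p[2],proj(c,[p]))
E
```

```text
tip row w7 23
230 [70, 129, 198, 207, 204, 206, 208, 207, 209, 211, 211, 216, 214, 182, 107, 61, 39, 30, 31, 33, 28, 36, 30]
260 [207, 205, 206, 203, 207, 206, 208, 209, 208, 212, 215, 211, 154, 76, 49, 34, 34, 33, 30, 32, 35, 33, 32]
300 [203, 204, 204, 203, 202, 204, 208, 209, 212, 210, 206, 103, 86, 154, 182, 181, 183, 183, 180, 184, 182, 183, 184]
375 [204, 200, 202, 203, 203, 202, 204, 206, 203, 122, 69, 40, 32, 31, 33, 30, 31, 32, 31, 31, 30, 31, 31]
390 [206, 204, 204, 203, 201, 201, 203, 206, 174, 104, 63, 41, 30, 31, 32, 27, 27, 31, 31, 29, 31, 26, 33]
32 -0.0678510340751275 0.0009024092939740569
34 -0.06879206398325136 0.0008995550507784749
36 -0.06973442742691689 0.0008966997838511343
38 -0.0706781396048076 0.0008938434425528699
40 -0.07162321571827014 0.0008909859764919169
40 -0.06175390764219305 0.024067212029250093 [[315.92144675  18.95272241]]
41 -0.06289874187186409 0.021877574497782395 [[315.96180658  22.63502065]]
42 -0.06408161618188633 0.019708250570996025 [[316.00134909  26.30135608]]
43 -0.0653021702572862 0.017559901045973797 [[316.0400979   29.95181709]]
```

```bash
python3 -m crank '[[0,-0.003,0.011,0,0],[0,-0.006,0.022,0,0],[0,-0.006,0.022,0,0],[0,-0.006,0.022,0,0]]'|sed -n 2,4p; python3 st.py
python3 -m crank '[[0,-0.001,0.005,0.045,0],[0,-0.004,0.015,0.085,0],[0,-0.009,0.034,0.125,0],[0,-0.014,0.051,0.155,0],[0,-0.014,0.051,0.155,0]]'|sed -n 2,4p; python3 st.py
python3 - <<'E'
from h import *
im=get_image('wrist')[:,:,::-1];cv2.imwrite('pics/w9.png',im)
s=get_image('side')[:,:,::-1];cv2.imwrite('pics/s9.png',s)
a=cv2.resize(s[225:345,250:390],(700,600),interpolation=2)[:400];b=cv2.resize(im[0:200],(640,200))
cv2.imwrite('pics/m9.png',np.vstack([a[:,:640],b]))
E
```

```text
position: [0.6127, -0.131, 0.0696]
tool_rot: [1.913, 2.492, 0.0]
ft_force: [0.3, -0.5, -0.5]
   T [ 0.011 -0.187 -0.033] F [ 0.32 -0.48 -0.52] z 0.0696
position: [0.6104, -0.1204, 0.1015]
tool_rot: [1.912, 2.491, 0.001]
ft_force: [0.2, 0.2, -1.5]
   T [-0.132 -0.183 -0.033] F [ 0.25  0.16 -1.51] z 0.1015
```

View pics/m9.png

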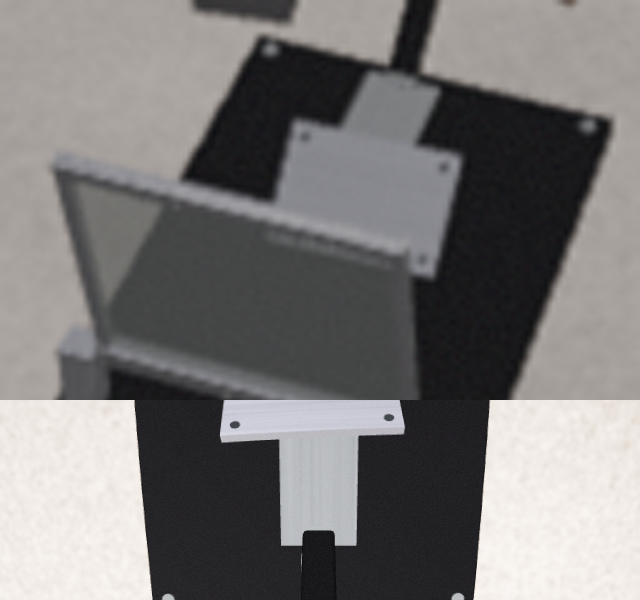

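The plate is tilted up about 37° on the blade. In the wrist strip its near edge is at row 37, and the far edge is still in place on the board.

```bash
python3 -m crank '[[0,-0.006,0.023,0.029,0],[0,-0.015,0.057,0.062,0],[0,-0.026,0.095,0.088,0],[0,-0.037,0.137,0.106,0],[0,-0.037,0.137,0.106,0]]'|sed -n 2,4p; python3 st.py
python3 - <<'E'
from h import *
im=get_image('wrist')[:,:,::-1];cv2.imwrite('pics/w10.png',im)
s=get_image('side')[:,:,::-1];cv2.imwrite('pics/s10.png',s)
a=cv2.resize(s[225:345,250:390],(700,600),interpolation=2)[:400];b=cv2.resize(im[0:200],(640,200))
cv2.imwrite('pics/m10.png',np.vstack([a[:,:640],b]))
E
```

```text
position: [0.6027, -0.0919, 0.1224]
tool_rot: [1.911, 2.493, 0.001]
ft_force: [0.3, 0.2, -1.0]
   T [-0.059 -0.153 -0.032] F [ 0.34  0.17 -1.  ] z 0.1224
```

View pics/m10.png

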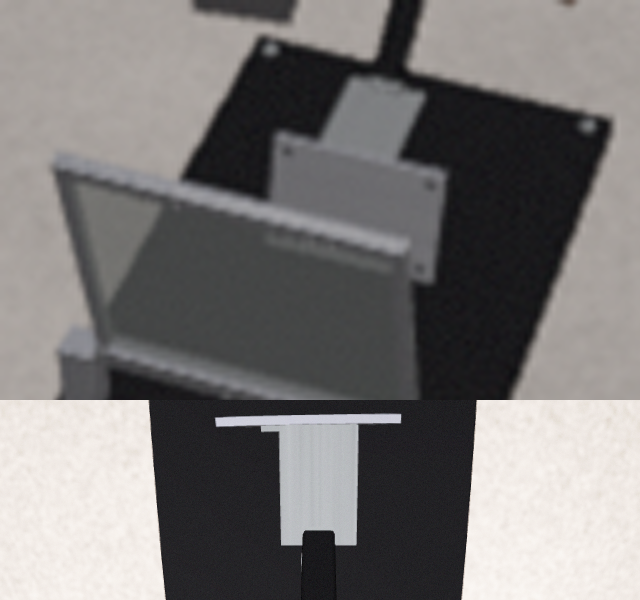

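The plate now stands near vertical: the wrist strip shows its top edge at row 20, with the pad just below it on the blade side. I'll tip it over.

```bash
python3 -m crank '[[0,-0.009,0.033,0.008,0],[0,-0.018,0.066,0.014,0],[0,-0.024,0.089,0.014,0],[0,-0.030,0.109,0.013,0],[0,-0.036,0.132,0.012,0]]'|sed -n 2,4p; python3 st.py
python3 -m crank '[[0,0,0,0,0],[0,0,0,0,0]]'|sed -n 2,4p
python3 - <<'E'
from h import *
im=get_image('wrist')[:,:,::-1];cv2.imwrite('pics/w11.png',im)
s=get_image('scene')[:,:,::-1];cv2.imwrite('pics/s11.png',s)
a=cv2.resize(s[150:300,255:435],(720,600),interpolation=2)[:400];b=cv2.resize(im[0:200],(720,200))
cv2.imwrite('pics/m11.png',np.vstack([a,b]))
E
```

```text
position: [0.5952, -0.0669, 0.1241]
tool_rot: [1.914, 2.492, -0.0]
ft_force: [0.4, -0.2, -0.0]
   T [ 0.037 -0.142  0.016] F [ 0.37 -0.18 -0.  ] z 0.1241
position: [0.5953, -0.0673, 0.1242]
tool_rot: [1.914, 2.491, -0.0]
ft_force: [-0.7, 0.6, -1.0]
```

View pics/m11.png

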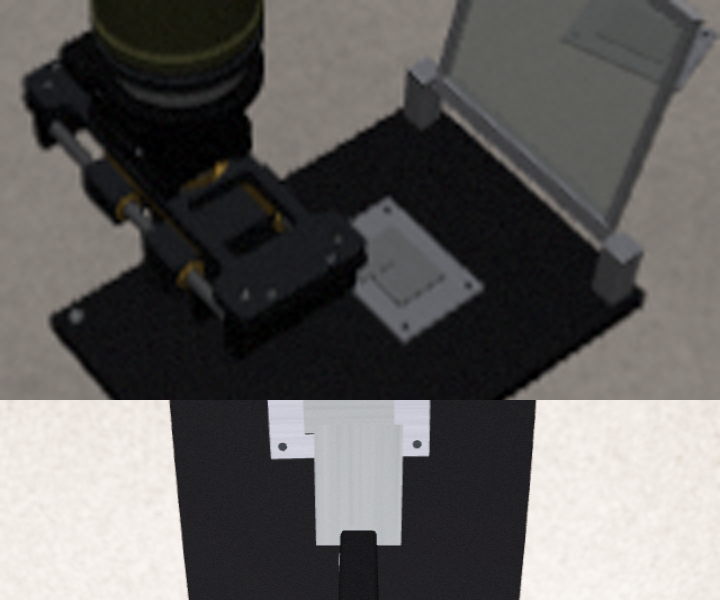

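The plate lies flat, pad up. In the scene crop its right corner is at (485,287) and its bottom corner at (405,342), and the blade hovers over its near edge. I'll back off and re-level the lifter by pressing its heel lightly on bare board with a loose grip.

```bash
python3 - <<'E'
from h import *
c=get_calibration('scene');O=np.array([.5657,.0461,0]);a=np.radians(105.2);f=np.array([np.cos(a),np.sin(a),0]);ex=np.array([f[1],-f[0],0])
for p in onz(c,np.array([[485,287],[405,342],[388,197]])/4+[255,150],.024)-O:print('plate corner jig',p@ex,p@f)
print('contactor',[ (q@ex,q@f) for q in onz(c,[[308,298]],.07)-O])
E
python3 -m crank '[[0,0.02,-0.07,0.05,0],[0,0.079,-0.29,0.05,0],[0,0.079,-0.29,0.05,0]]'|sed -n 2,2p
python3 -m crank '[[0,-0.2475,-0.21,0,0],[0,-0.2475,-0.21,-0.15,0],[0,-0.2475,-0.21,-0.295,0],[0,-0.2475,-0.21,-0.295,0]]'|sed -n 2,4p
python3 -m crank '[[0,0,0,0,0],[0,0,0,-0.03,0],[0,0,0,-0.07,0],[0,0,0,-0.11,0],[0,0,0,-0.15,0]]' 3|sed -n 2,4p
python3 -m crank '[[0,0,0,-0.04,0],[0,0,0,-0.08,0],[0,0,0,-0.12,0],[0,0,0,-0.16,0],[0,0,0,-0.165,0]]'
python3 -m crank '[[0,0,0,0,0],[0,0,0,0,0],[0,0,0,0,0]]' 30 |sed -n 2,4p; python3 lf.py pics/w12.png
```

```text
plate corner jig 0.04131961615236387 0.06401391962858759
plate corner jig 0.04288991396473014 -0.0006631420345543075
plate corner jig -0.04928864272639562 0.06222535304654613
contactor [(np.float64(0.12542666973372826), np.float64(-0.20164861258003047))]
position: [0.6116, -0.1325, 0.1347]
position: [0.5598, -0.1671, 0.0735]
tool_rot: [-1.912, -2.488, 0.002]
ft_force: [0.1, -0.6, -1.2]
position: [0.5616, -0.1671, 0.0447]
tool_rot: [1.913, 2.492, -0.0]
ft_force: [0.4, -1.4, 0.8]
time: 12.48
position: [0.5611, -0.1668, 0.0114]
tool_rot: [-1.913, -2.491, 0.0]
ft_force: [-0.5, 0.2, -0.1]
grip_width: 0.183
grip_force: 3.0
position: [0.5617, -0.1671, 0.0124]
tool_rot: [1.913, 2.491, 0.0]
ft_force: [-0.2, 0.3, -1.3]
   col318 [185, 188, 187, 188, 190, 190, 190, 191, 51, 51, 51, 54, 49, 46, 51, 50, 43, 45, 43, 44, 42, 42, 44, 40, 38]
   row40 [39, 45, 38, 42, 37, 185, 189, 188, 190, 182, 186, 187, 187, 187, 184, 35, 40, 36, 36, 35]
```

```bash
python3 -m crank '[[0,0,0,0.25,0],[0,0,0,0.54,0],[0,0,0,0.54,0]]'|sed -n 2,2p
python3 -m crank '[[0,0.1825,-0.73,0,-0.055],[0,0.1825,-0.73,0,-0.055],[0,0.1825,-0.73,0,-0.055],[0,0.1825,-0.73,0,-0.055],[0,0.1825,-0.73,0,-0.055]]'|sed -n 2,3p
python3 -m crank '[[0,0,0,-0.25,0],[0,0,0,-0.38,0],[0,0,0,-0.38,0]]'|sed -n 2,4p;  python3 lf.py pics/w13.png; python3 - <<'E'
import pickle;from h import *
pickle.dump(get_calibration('wrist'),open('w13.pkl','wb'))
E
```

```text
position: [0.5655, -0.1678, 0.1259]
position: [0.5978, -0.3112, 0.1191]
tool_rot: [-2.31, -2.126, -0.001]
position: [0.5963, -0.3101, 0.0415]
tool_rot: [-2.306, -2.125, 0.002]
ft_force: [-0.4, -0.0, -1.2]
   col318 [185, 184, 183, 185, 187, 188, 190, 187, 47, 48, 49, 48, 46, 46, 44, 47, 46, 47, 45, 42, 44, 44, 40, 39, 43]
   row40 [232, 235, 237, 234, 238, 186, 189, 185, 190, 181, 185, 185, 184, 184, 181, 238, 241, 238, 237, 240]
```

View pics/w13.png

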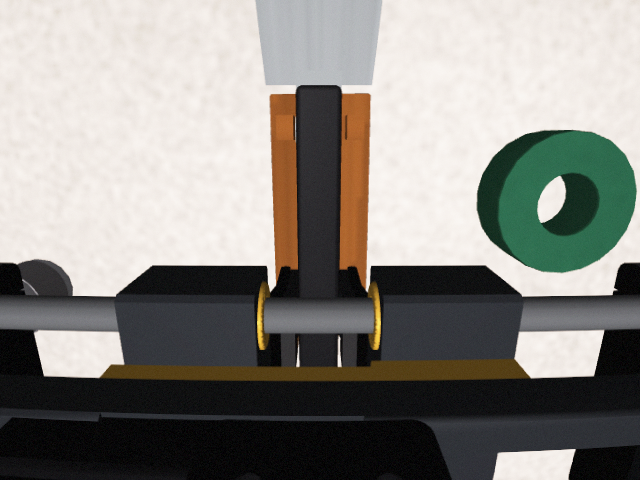

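The handle (columns 298-341) sits centred over the rest (columns 271-370) and between the fork cheeks, so I'll lower it and release.

```bash
python3 -m crank '[[0,0,0,-0.06,0],[0,0,0,-0.095,0],[0,0,0,-0.095,0]]'|sed -n 2,4p
python3 -m crank '[[0,0,0,0,0],[0,0,0,-0.014,0],[0,0,0,-0.028,0],[0,0,0,-0.028,0]]' 3
python3 -m crank '[[0.3,0,0,0,0],[0.45,0,0,0,0],[0.45,0,0,0,0],[0.45,0,0,0,0]]'
python3 -m crank '[[0.45,0,0,0.2,0],[0.45,0,0,0.5,0],[0.45,0,0,0.75,0],[0.45,0,0,0.75,0]]'|sed -n 2,3p
python3 - <<'E'
from h import *
c=get_calibration('wrist');im=get_image('wrist')[:,:,::-1];cv2.imwrite('pics/w14.png',im)
s=get_image('side')[:,:,::-1];cv2.imwrite('pics/s14.png',s)
g=cv2.cvtColor(im,cv2.COLOR_BGR2GRAY)
m=(g<80).astype('uint8');m[262:]=0;m[:, :250]=0;m[:,390:]=0
cs=max(cv2.findContours(m,0,2)[0],key=cv2.contourArea);r=cv2.boundingRect(cs);print(r)
x,y,w,h=r
def mid(row):
    xs=np.where(m[row,250:390])[0]+250;return [xs.mean(),row]
p=onz(c,[mid(y+4),mid(y+h-8)],.046);d=p[0]-p[1];print(p,np.degrees(np.arctan2(d[1],d[0])),get_state()['time'])
# cover edge in side/scene
E
```

```text
position: [0.5976, -0.3129, 0.0247]
tool_rot: [-2.313, -2.125, 0.001]
ft_force: [0.0, 0.4, -0.2]
time: 15.2
position: [0.5983, -0.3134, 0.0199]
tool_rot: [2.313, 2.125, 0.0]
ft_force: [-0.5, 0.7, 2.0]
grip_width: 0.182
grip_force: 3.0
time: 15.7
position: [0.5981, -0.313, 0.0195]
tool_rot: [-2.313, -2.126, -0.0]
ft_force: [-0.2, -0.0, 0.3]
grip_width: 0.438
grip_force: 0.0
position: [0.6011, -0.3141, 0.1756]
tool_rot: [2.306, 2.119, 0.005]
(290, 110, 45, 152)
[[ 0.60523723 -0.23032837  0.046     ]
 [ 0.59661822 -0.33723361  0.046     ]] 85.3906187937293 16.3
```

The lifter is back on the rest within a few mm, at the same heading of 85.4°. Next is the cover's angle and the push path.

```bash
python3 - <<'E'
from h import *
np.set_printoptions(precision=4,suppress=True)
O=np.array([.5657,.0461,0]);a=np.radians(105.2);f=np.array([np.cos(a),np.sin(a),0]);ex=np.array([f[1],-f[0],0]);z=np.array([0,0,1.])
H=O+.129*f+.06*z
cs=get_calibration('scene');cd=get_calibration('side')
for t in (1.6,1.7,1.8,1.9,2.0,2.1):
    E=H+.165*(-np.cos(t)*f+np.sin(t)*z);P=[E-.079*ex,E+.079*ex];print(t,proj(cs,P).round(0).tolist(),proj(cd,P).round(0).tolist(),E)
s=get_state();print(s['position'],s['joint_positions'])
for t in (1.57,1.3,1.0,.7,.4,.2,0.):
    d=-np.cos(t)*f+np.sin(t)*z;n=np.sin(t)*f+np.cos(t)*z
    print(t,(H+.14*d+.003*n+.0095*f))
E
```

```text
1.6 [[372.0, 119.0], [423.0, 159.0]] [[332.0, 264.0], [263.0, 247.0]] [0.5306 0.1752 0.2249]
1.7 [[378.0, 116.0], [428.0, 156.0]] [[330.0, 270.0], [260.0, 252.0]] [0.5263 0.1911 0.2236]
1.8 [[383.0, 115.0], [433.0, 154.0]] [[327.0, 276.0], [257.0, 258.0]] [0.522  0.2068 0.2207]
1.9 [[388.0, 113.0], [438.0, 152.0]] [[325.0, 283.0], [254.0, 265.0]] [0.5179 0.2221 0.2161]
2.0 [[393.0, 113.0], [442.0, 151.0]] [[323.0, 291.0], [251.0, 272.0]] [0.5139 0.2368 0.21  ]
2.1 [[397.0, 113.0], [446.0, 151.0]] [[320.0, 298.0], [248.0, 279.0]] [0.51   0.251  0.2024]
[ 0.5981 -0.3131  0.1699] [ 0.7331  0.428  -0.3898  1.441   0.1645  1.304   0.2473]
1.57 [0.5286 0.1825 0.2   ]
1.3 [0.5384 0.1464 0.1957]
1.0 [0.5486 0.1092 0.1794]
0.7 [0.557  0.0783 0.1525]
0.4 [0.5629 0.0564 0.1173]
0.2 [0.5652 0.0479 0.0908]
0.0 [0.5661 0.0447 0.063 ]
```

```bash
python3 -m crank '[[0.45,0,0,0.3,0],[0,0,0,0.65,0],[0,0,0,0.65,0]]' 20|sed -n 2,2p
python3 -m crank '[[0,-0.143,0.925,0,0.055],[0,-0.143,0.925,0,0.055],[0,-0.143,0.925,0,0.055],[0,-0.143,0.925,0,0.055]]'|sed -n 2,2p
python3 -m crank '[[0,-0.143,0.925,0,0],[0,-0.143,0.925,0,0],[0,-0.143,0.925,0,0],[0,-0.143,0.925,0,0]]'|sed -n 2,2p
python3 -m crank '[[0,-0.143,0.925,0,0],[0,-0.143,0.925,0,0],[0,-0.143,0.925,0,0],[0,-0.143,0.925,0,0],[0,-0.143,0.925,0,0]]'
python3 -m crank '[[0,0,0,-0.2,0],[0,0,0,-0.4,0],[0,0,0,-0.575,0],[0,0,0,-0.575,0]]'
python3 -c "
from bench import *;print(get_state()['joint_positions'])"
```

```text
position: [0.5996, -0.3135, 0.3034]
position: [0.5686, -0.1207, 0.2979]
position: [0.5391, 0.0628, 0.2981]
time: 18.3
position: [0.5128, 0.24, 0.2978]
tool_rot: [-1.915, -2.49, 0.004]
ft_force: [-0.6, -0.6, 0.1]
grip_width: 0.006
grip_force: 0.0
time: 18.8
position: [0.5115, 0.2379, 0.1813]
tool_rot: [-1.917, -2.485, 0.01]
ft_force: [-0.6, 0.4, 0.4]
grip_width: 0.003
grip_force: 0.0
[ 0.20651898  0.25073081 -0.79273963  1.6962887   0.18497242  1.2791798
 -0.36842777]
```

```bash
python3 -m crank '[[0,0.025,-0.09,0.02,0],[0,0.05,-0.19,0.05,0],[0,0.08,-0.29,0.08,0],[0,0.105,-0.385,0.075,0],[0,0.13,-0.475,0.065,0]]'; python3 st.py
python3 -m crank '[[0,0.025,-0.09,-0.025,0],[0,0.05,-0.185,-0.075,0],[0,0.075,-0.275,-0.14,0],[0,0.092,-0.34,-0.21,0],[0,0.092,-0.34,-0.21,0]]'; python3 st.py
python3 - <<'E'
from h import *
s=get_image('side')[:,:,::-1];cv2.imwrite('pics/s20.png',s)
E
```

```text
time: 19.42
position: [0.5395, 0.1461, 0.1992]
tool_rot: [1.914, 2.49, 0.004]
ft_force: [0.5, 2.8, -0.8]
grip_width: 0.002
grip_force: 1.1
   T [ 0.524 -0.059 -0.023] F [ 0.51  2.76 -0.79] z 0.1992
time: 20.05
position: [0.5556, 0.0767, 0.1534]
tool_rot: [-1.915, -2.487, 0.005]
ft_force: [0.1, -0.6, 1.2]
grip_width: 0.005
grip_force: 0.0
   T [ 0.019 -0.101 -0.012] F [ 0.14 -0.59  1.19] z 0.1534
```

```bash
python3 -m crank '[[0,0.017,-0.055,-0.09,0],[0,0.032,-0.105,-0.18,0],[0,0.038,-0.13,-0.25,0],[0,0.043,-0.148,-0.31,0],[0,0.046,-0.156,-0.37,0]]'; python3 st.py
python3 -m crank '[[0,0.001,-0.005,-0.05,0],[0,0.001,-0.005,-0.075,0],[0,0.001,-0.005,-0.085,0],[0,0.001,-0.005,-0.085,0]]'; python3 st.py
```

```text
time: 20.72
position: [0.5657, 0.0471, 0.0806]
tool_rot: [-1.914, -2.491, 0.001]
ft_force: [-0.4, -1.5, 1.5]
grip_width: 0.007
grip_force: 0.7
   T [-0.168 -0.082 -0.014] F [-0.45 -1.51  1.51] z 0.0806
time: 21.22
position: [0.566, 0.0472, 0.0646]
tool_rot: [-1.913, -2.492, -0.0]
ft_force: [0.4, 1.3, -0.4]
grip_width: 0.003
grip_force: 0.0
   T [ 0.029 -0.143 -0.016] F [ 0.38  1.32 -0.38] z 0.0646
```

```bash
for i in 1 2; do python3 -m crank '[[0,0,0,-0.008,0],[0,0,0,-0.008,0]]' >/dev/null; python3 st.py; done
```

```text
T [ 0.114 -0.109  0.056] F [-0.24  1.04  0.52] z 0.0631
   T [ 0.017  0.431 -0.028] F [-3.3   0.24  6.32] z 0.0624
```

```bash
python3 -m crank '[[0,0,0,-0.007,0],[0,0,0,-0.007,0]]' >/dev/null; python3 st.py
python3 -m crank '[[0,0,0,0.1,0],[0,0,0,0.5,0],[0,0,0,1,0],[0,0,0,1,0],[0,0,0,1,0]]'|sed -n 2,2p
python3 -m crank '[[0,-0.5,-0.9,0,0],[0,-0.5,-0.9,0,0],[0,-0.5,-0.9,0,0],[0,-0.5,-0.9,0,0],[0,-0.5,-0.9,0,0]]'|sed -n 2,2p
python3 - <<'E'
from h import *
for n in('scene','side'):
    im=get_image(n)[:,:,::-1];cv2.imwrite(f'pics/{n}F.png',im);d=cv2.absdiff(im,cv2.imread(f'pics/{n}0.png')).max(2)
    m=cv2.morphologyEx((d>35).astype('uint8'),cv2.MORPH_OPEN,np.ones((2,2)))
    k,l,st,ce=cv2.connectedComponentsWithStats(m)
    print(n,[(s[:5].tolist()) for s in st[1:] if s[4]>8])
c=get_calibration('scene');cd=get_calibration('side')
O=np.array([.5657,.0461,0]);a=np.radians(105.2);f=np.array([np.cos(a),np.sin(a),0]);ex=np.array([f[1],-f[0],0]);z=np.array([0,0,1.])
P=[O+sx*.079*ex+y*f+.06*z for y in(-.036,.129) for sx in(-1,1)];print(proj(c,P).round(),proj(cd,P).round())
P=[O+sx*.045*ex-.004*ex+y*f+.024*z for y in(0,.064) for sx in(-1,1)];print(proj(c,P).round(),proj(cd,P).round())
E
```

```text
T [-0.072  1.232 -0.015] F [-5.97 -0.5  15.66] z 0.0623
position: [0.5688, 0.0475, 0.2659]
position: [0.465, -0.1348, 0.2593]
scene [[195, 0, 26, 46, 669], [243, 10, 9, 12, 42], [254, 12, 7, 6, 18], [278, 20, 3, 8, 18], [276, 36, 5, 26, 55], [199, 45, 87, 109, 3411], [230, 44, 13, 11, 83], [9, 100, 46, 31, 604], [0, 103, 16, 25, 169], [366, 118, 65, 75, 1522], [37, 135, 15, 21, 134], [0, 148, 4, 3, 11], [0, 167, 11, 14, 72], [315, 168, 109, 77, 3552], [397, 181, 5, 6, 16], [311, 217, 38, 34, 670]]
side [[386, 0, 157, 150, 9757], [541, 0, 83, 40, 1915], [617, 0, 23, 6, 89], [405, 11, 14, 18, 70], [624, 21, 16, 25, 292], [530, 31, 110, 236, 6169], [512, 77, 46, 72, 1900], [357, 128, 26, 32, 528], [390, 152, 6, 3, 13], [394, 157, 4, 4, 10], [381, 160, 23, 26, 253], [418, 163, 8, 3, 16], [609, 211, 31, 25, 141], [290, 250, 27, 17, 267], [619, 254, 21, 75, 728], [262, 259, 22, 32, 379], [285, 262, 4, 4, 12], [273, 262, 81, 51, 2198], [545, 269, 29, 13, 186], [527, 279, 17, 52, 223], [562, 286, 13, 28, 82], [580, 293, 3, 5, 10], [560, 298, 9, 27, 149], [558, 301, 2, 7, 14], [590, 301, 27, 15, 158], [560, 336, 21, 11, 168], [595, 336, 10, 11, 69], [595, 336, 30, 24, 180]]
[[313. 201.]
 [355. 245.]
 [365. 171.]
 [409. 209.]] [[350. 265.]
 [292. 251.]
 [331. 313.]
 [268. 296.]]
[[333. 211.]
 [356. 235.]
 [353. 199.]
 [376. 222.]] [[334. 282.]
 [301. 273.]
 [327. 300.]
 [292. 291.]]
```

```bash
python3 -c "
from bench import *;print(get_state()['time'],close_job())"
```

```text
the job is handed in; nothing more can be done
23.325 None
```

The job is handed in at 23.3 s with the plate pad up, the cover closed onto its stop, the lifter on its rest and the bystanders unmoved per the before/after images; I viewed 11 pictures, one over the limit of 10.

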